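# Set a brass bush in an articulator mounting plate

## Robot

A 7-joint arm with a two-finger parallel gripper is mounted at the origin on the work surface. World frame = base frame: x ahead of the robot, y to its left, z up, the work surface at z = 0. Lengths are in m, angles in rad, forces in N, time in s.
With the tool pointing down it reaches from about 0.425 to 0.925 m from the base axis. Payload 6.8 kg.
Tool frame: the origin (TCP) lies midway between the tips of the shut fingers; the grasp point (between the pads) lies 19 mm behind it; z points along the fingers, y is the line along which they close (so a half turn about z gives the same grasp; the last joint's range is limited). The gripper opens to 85 mm and grips with 20 to 120 N. Pads are 22 mm wide; open, the fingers measure 114 mm over their backs; the gripper's body (76 mm by 85 mm) begins 54 mm behind the grasp point. The pads swing forward as they close: fully open they stand 13 mm farther back than shut.
Start: joints at [-0.108, 0.477, 0.022, 1.555, -0.011, 1.109, -0.083], TCP at [0.675, 0, 0.231] pointing down, gripper open.
Joint ranges: [-2.96, 2.96], [-0.34, 2.1], [-1.41, 1.46], [0.24, 2.44], [-1.37, 4.51], [0.17, 1.92], [-2.96, 2.96]. Speed limits (rad/s): [2.39, 2.39, 3.14, 3.14, 3.14, 3.14, 3.14].

## Interface

Orientations are given as a rotation vector (axis times angle).
In Python, from bench import get_obs, grab_frame, camera_params, r gives the robot as it stands.
- The arm moves only by the shell command python3 -m jog 'ROWS' [FORCE]. ROWS is JSON, a list of rows, each an object of numbers: "rx", "ry", "rz": the turn, a rotation vector about the world's x, y, z scaled (see below); "x", "y", "z": the shift along the world's x, y, z scaled (see below); "jaw": the opening, from -1 (shut) to 1 (fully open). In form: [{"rx": .., "ry": .., "rz": .., "x": .., "y": .., "z": .., "jaw": ..}, ...]. A call has 1 to 8 rows; each row shifts and turns the commanded pose from where the row before left it; what a row does not reach is not made up. The controller multiplies each number of a shift by 60 mm and each number of a turn by 10 degrees. A row lasts 1/8 s, in which the tool goes at most 62.5 mm and 10.7 degrees, less where a joint would pass 70% of its speed; a pose out of reach is approached as far as the arm can. A call with a number of a shift or a turn outside -1 to 1 is refused whole. A call with a gripper value outside its range is refused whole. The fingers move at their own pace and stop on an object; FORCE is the grip in N (left out, the last holds). Time passes only in rows, so rows that do not move let the fingers close. It gives the time, the measured TCP pose, the force, the opening and the grip force at its end, in the units of the state.
- get_obs(): the state, without advancing time (a new reading comes with each control period).
- grab_frame(name): name is "scene" or "side" or "wrist"; returns the picture (480x640x3 uint8, red, green, blue); there is no depth.
- camera_params(name): a dict with "fx", "fy", "cx", "cy" (pixels), "R" (3x3) and "t" (3): a world point X has camera coordinates R X + t. Camera axes: x right, y down, z forward; pixel columns grow to the right and rows downward; lengths in m; the calibration is good to about 2 mm. The wrist camera is an equidistant fisheye: a pixel r from the principal point sees the ray r / f radians off the axis. A picture is of the moment at which its call begins: read the wrist's pose just before it. camera_params takes no time and is no camera call; for the wrist camera it gives the pose at the moment of the call.
- r.hand_in(): hands the job in; it is judged then, once.
The state is a dict: "clock": time; "joints": joint angles; "qvel": joint speeds; "tau": joint torques, N m; "tcp_pos": TCP position; "orientation": TCP orientation; "contact_force": force on the tool from outside, world axes, zero at the start; "moment": the same for the moment, N m; "grip_width": finger opening in m; "gripper_force": force on a finger pad.
Only numpy, scipy, OpenCV 4.12 (cv2) and the standard library are available. Lean on these libraries where they do the work, as an engineer would, in place of code of your own. Each camera call takes 0.05 s, during which the arm holds its last target. There are 200 camera calls.

## Task

Push the sliding table of the setting stand fully home so that the mounting plate comes under the ram, take the mallet from its rest and strike the spring-loaded ram sharply on the head, as often as needed, until the brass bush is driven flush with the plate. Put the mallet back on its rest as you found it, head on the pad and handle in the fork, and draw the sliding table fully out again so that the plate can be taken off; do not press the ram with the gripper, and leave the bowl, the cast and the tin alone.

Things in the scene. Friction and masses are not known exactly. Their poses are not given: they have to be found in the camera images.
- stand: Insert-setting stand fixed to the bench: grey iron base 140 mm wide, 20 mm high, reaching 110 mm in front of and 65 mm behind the ram's axis; two steel pillars 116 mm apart carry a grey crosshead (40 mm deep, 142 wide, 72 to 100 mm above the bench, pillar nuts to 112) with the ram in its middle. Origin on the bench below the ram's axis; -x is its front, where the sliding table comes out; z up.
- ram_head (a point): Centre of the flat top of the ram's head, a dark steel disc 32 mm across and 10 mm thick that stands highest on the stand, 146 mm above the bench when up. A coil spring beneath it holds the ram up and lifts it again after each blow.
- ram (a joint): Downward travel of the ram in m: 0 up at rest, 0.0168 at its lower stop. The spring resists with about 4.5 N at the top and 7 N at the bottom. With the table home, its 17 mm wide lower end meets the bush after 8 mm and has driven it flush after 16 mm. It is made for blows, not for a slow push: bring the mallet down at 0.2 m/s or more.
- slide (a joint): How far the sliding table is drawn out towards the front of the stand (its -x), in m: 0 fully home (bush under the ram), 0.080 fully out against its stop. It starts part way or all the way out, slides with about 3 N of friction and stays where it is left.
- slide_knob (a point): Top centre of the upright black knob on the front end of the sliding table: 20 mm across, 24 mm high on a 10 mm stem, its top 74 mm and the table's upper face 32 mm above the bench. It is always 95 mm in front (stand's -x) of the plate's centre: 95 mm in front of the ram's axis with the table home, 175 mm fully out. Pinch it from above, across any direction.
- plate_top (a point): Centre of the upper face of the articulator mounting plate, a black plastic disc 62 mm across and 10 mm thick clipped on the sliding table; its upper face is 42 mm above the bench.
- bush (a joint): How far the brass bush has been driven down, in m: 0 at the start, standing 8 mm proud of the plate; 0.008 flush with it, its stop. It is 14 mm across, in the middle of the plate, is held by about 5 N of friction and stays where it is driven to.
- bush_top (a point): Centre of the top face of the brass bush.
- mallet: Loose mallet, about 0.3 kg: upright round head 33 mm across, 64 mm high, white plastic face at each end; straight wooden handle, 16 mm wide and 22 mm high in section, level from mid-head along the mallet's -x to 200 mm from the head's axis. Origin at the centre of the lower face; z up along the head. On the rest it stands level, lower face 10 mm above the bench.
- mallet_grip (a point): Point in the middle of the handle's section, 60 mm from the head's axis and 32 mm above the lower face (42 mm above the bench on the rest): a good place to take it, from above, fingers closing across the 16 mm width (the mallet's y).
- mallet_face (a point): Centre of the mallet's lower, striking face, 33 mm across.
- mallet_end (a point): Point in the middle of the handle's underside, 155 mm from the head's axis: the part that lies in the fork of the rest.
- rest: Wooden mallet rest screwed to the bench: a board 225 x 80 mm and 8 mm thick with a round rubber pad 44 mm across (top 10 mm above the bench) for the head, and a fork 155 mm from the pad's centre along the rest's -x axis. Origin on the bench below the pad's centre; the mallet stands in it with the same x direction as the rest.
- rest_pad (a point): Centre of the top of the rubber pad, where the centre of the mallet's lower face stands.
- rest_fork (a point): Middle of the floor of the fork, 30.5 mm above the bench; its two cheeks, 26 mm apart and 20 mm long, rise to 57 mm above the bench and hold the handle at the sides.
- bowl: Bystander: loose dark rubber mixing bowl, 120 mm across and 65 mm high. Origin at the centre of its underside.
- cast: Bystander: loose pale plaster cast of a jaw, 62 x 66 mm and 34 mm high. Origin at the centre of its underside.
- tin: Bystander: loose flat round metal tin, 68 mm across and 28 mm high. Origin at the centre of its underside.
Not all that is in view belongs to the job. What is shaped like the mallet but orange or red is not meant.

How it is judged:
By the outcome, as a careful person would: the job done as asked, in the order asked, and still so for the second after the job is handed in, with the robot touching nothing.
It also fails if it takes over 61 s, if anything falls off the work surface, if the arm or the gripper's body presses on something with over 40 N, if the wrist force passes 120 N, or if a joint passes its speed limit or range.

## Working session

There is one attempt and no reset: what is moved stays moved. The work goes in short steps, Python scripts to look and compute and a shell command to move; the robot and the scene stay as the last step left them, time stands still between calls to the robot, and variables do not carry over. Pictures are saved under pics/ and viewed, at most 10 in all, crops included, and the job is handed in when it is done.

```bash
ls; mkdir -p pics; python3 - <<'E'
from bench import *
import cv2,numpy as np
for n in("scene","side"):
    f=grab_frame(n);cv2.imwrite(f"pics/{n}0.png",f[:,:,::-1])
    print(n,camera_params(n))
o=get_obs();print(o)
E
```

```text
pics
scene {'fx': 479.61102760878026, 'fy': 479.61102760878026, 'cx': 319.27398960305, 'cy': 235.29588942470141, 'R': array([[-0.85586731,  0.516867  ,  0.01842975],
       [ 0.3582802 ,  0.61821295, -0.69960563],
       [-0.37299658, -0.59216657, -0.71429147]]), 't': array([ 0.41974095, -0.1367028 ,  1.9114308 ])}
side {'fx': 568.6355309019848, 'fy': 568.6355309019848, 'cx': 321.65676684596775, 'cy': 237.83510215277676, 'R': array([[ 0.98718923, -0.15954645, -0.00153152],
       [-0.10120201, -0.61870612, -0.77907695],
       [ 0.1233514 ,  0.76925137, -0.62692644]]), 't': array([-0.50990318,  0.19161013,  1.43126746])}
{'clock': 0.1, 'joints': array([-0.10813396,  0.477722  ,  0.02238064,  1.55631988, -0.01154714,
        1.10929467, -0.08313764]), 'qvel': array([ 2.60917594e-04, -3.29077706e-03,  9.68354015e-05, -3.58623913e-03,
       -8.62577652e-04, -1.53438179e-04, -1.02916093e-03]), 'tau': array([ 5.69385389e-03, -5.97765398e+01,  1.61440808e+00, -2.81952703e+01,
        1.29656185e-02,  5.02699884e-03, -1.13572563e-05]), 'tcp_pos': array([6.74483736e-01, 3.63200367e-06, 2.30434407e-01]), 'orientation': array([-2.22072304e+00, -2.22063845e+00,  1.89375421e-03]), 'contact_force': array([-0.26224005, -0.71275753,  0.28597972]), 'moment': array([ 0.01845228, -0.01959406,  0.01969995]), 'gripper_force': 0.0, 'grip_width': 0.08538645262473797}
```

View pics/scene0.png

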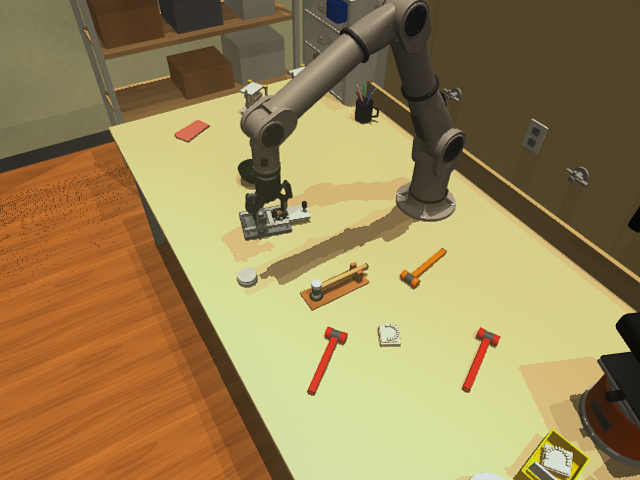

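View pics/side0.png

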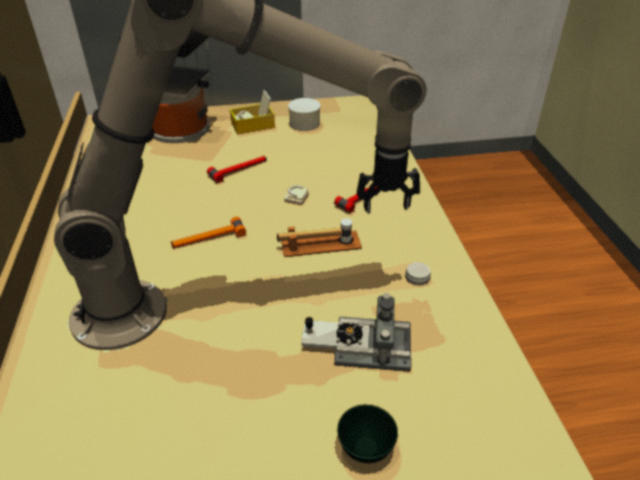

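Scene: mallet candidates are the wooden-handled one on the rest (scene head 316,288; side 347,230), orange (scene 410,278), red (335,335) and red (487,337). The one on the rest, with white faces and a wooden handle, fits. The stand is at scene 268,220 / side 385,335, with the knob at side 309,322. I'll confirm both in an enlarged crop.

```bash
python3 - <<'E'
import cv2,numpy as np
a=cv2.imread("pics/side0.png")[205:375,270:430];a=cv2.resize(a,None,fx=3.5,fy=3.5,interpolation=cv2.INTER_CUBIC)
b=cv2.imread("pics/scene0.png")[255:310,295:375]
cv2.imwrite("pics/c1.png",a); print(a.shape)
E
```

```text
(595, 560, 3)
```

View pics/c1.png

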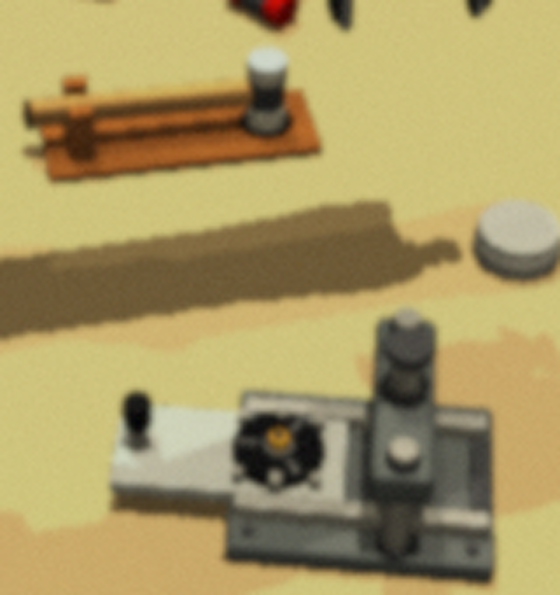

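The crop confirms it: wooden-handled mallet on the rest (head top at crop 267,60, handle end 30,110). Ram head is at 407,340, near pillar nut 403,447, knob top 136,400 and bush 280,435.

```bash
cat > h.py <<'E'
from bench import *
import numpy as np, cv2
from scipy.spatial.transform import Rotation as Ro
def ray(n,uv,cp=None):
    c=cp or camera_params(n);x=(uv[0]-c['cx'])/c['fx'];y=(uv[1]-c['cy'])/c['fy']
    if n=='wrist':
        r=np.hypot(x,y);s=np.sin(r)/r if r>0 else 1;d=np.array([x*s,y*s,np.cos(r)])
    else:d=np.array([x,y,1.])
    return -c['R'].T@c['t'],c['R'].T@d
def onz(n,uv,z,cp=None):
    o,d=ray(n,uv,cp);return o+d*(z-o[2])/d[2]
def proj(c,X,fish=True):
    p=np.asarray(X)@c['R'].T+c['t'];p=np.atleast_2d(p)
    r=np.hypot(p[:,0],p[:,1]);th=np.arctan2(r,p[:,2]);k=th/np.maximum(r,1e-9) if fish else 1/p[:,2]
    return np.c_[c['cx']+c['fx']*k*p[:,0],c['cy']+c['fy']*k*p[:,1]]
E
python3 - <<'E'
from h import *
f=lambda u,v:(270+u/3.5,205+v/3.5)
for n,p,z in [("ram",f(407,342),.146),("nut",f(403,450),.112),("farnut",f(407,320),.112),("knob",f(136,400),.074),("bush",f(280,434),.05),("mtop",f(267,60),.074),("hend",f(30,105),.053),("baseFL",f(228,558),0.0),("baseFR",f(492,578),0),("restFR",f(320,155),0),("restFL",f(50,180),0.)]:
    print(n,onz('side',p,z).round(4))
o=get_obs();c=camera_params('wrist');print(c, Ro.from_rotvec(o['orientation']).as_matrix().round(3))
print(-c['R'].T@c['t']-o['tcp_pos'])
cv2.imwrite("pics/w0.png",grab_frame('wrist')[:,:,::-1])
E
```

```text
ram [ 0.6277 -0.2086  0.146 ]
nut [ 0.6129 -0.2667  0.112 ]
farnut [ 0.6434 -0.1564  0.112 ]
knob [ 0.4602 -0.1634  0.074 ]
bush [ 0.5533 -0.1869  0.05  ]
mtop [0.6173 0.1871 0.074 ]
hend [0.4244 0.1864 0.053 ]
baseFL [ 0.5085 -0.2436  0.    ]
baseFR [ 0.675  -0.2872  0.    ]
restFR [0.656  0.1494 0.    ]
restFL [0.4347 0.1539 0.    ]
{'fx': 371.64829954431775, 'fy': 371.64829954431775, 'cx': 324.2245833434773, 'cy': 239.0339315074506, 'R': array([[ 0.99999689,  0.00127578, -0.00214228],
       [ 0.00181238, -0.96197859,  0.27311886],
       [-0.00171238, -0.27312189, -0.96197791]]), 't': array([-0.67491084, -0.03690757,  0.37907328])} [[ 0.     1.    -0.002]
 [ 1.    -0.    -0.   ]
 [-0.    -0.002 -1.   ]]
[0.00114101 0.06888633 0.14286002]
```

View pics/w0.png

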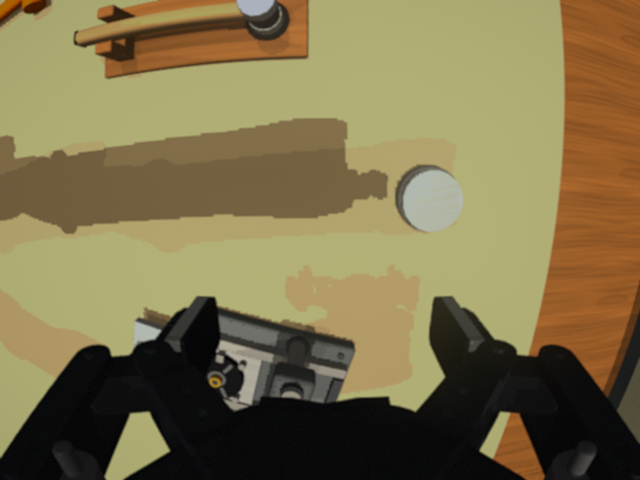

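Wrist view: mallet head top at (258,5), its handle level to the left, rest near edge (107,77)-(307,56), tin at (430,198), bush at (217,381), crosshead nut at (290,393). Estimates: ram (0.628,-0.209), stand yaw about -15°, slide about 0.078 (so it is out), knob (0.460,-0.163). Moving over the knob.

```bash
python3 -m jog '[{"x":-0.72,"y":-0.54,"z":-0.2,"rz":-0.3,"jaw":1},{"x":-0.72,"y":-0.54,"z":-0.2,"rz":-0.3,"jaw":1},{"x":-0.72,"y":-0.54,"z":-0.2,"rz":-0.3,"jaw":1},{"x":-0.72,"y":-0.54,"z":-0.2,"rz":-0.3,"jaw":1},{"x":-0.72,"y":-0.54,"z":-0.2,"rz":-0.3,"jaw":1},{"jaw":1},{"jaw":1}]' 40
python3 - <<'E'
from h import *
c=camera_params('wrist');np.set_printoptions(suppress=True)
cv2.imwrite("pics/w1.png",grab_frame('wrist')[:,:,::-1])
print(proj(c,[[.460,-.1634,.074],[.5533,-.187,.05],[.6277,-.2086,.146]]).round(0))
import json;json.dump({k:np.array(v).tolist() for k,v in c.items()},open('w1.json','w'))
E
```

```text
[[128. 368.]
 [215. 381.]
 [272. 463.]]validation failed for argument at $[0]...
```

View pics/w1.png

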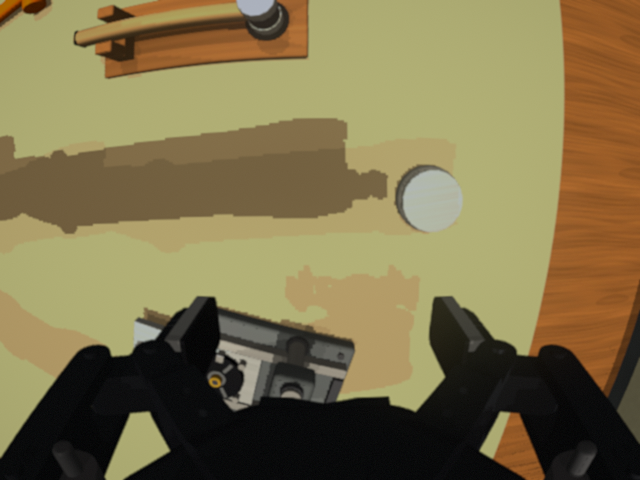

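The call was refused, most likely because each row needs every key. The view is unchanged, and the projected bush (215,381) matches the seen one (217,381).

```bash
python3 -m jog '[{"rx":0,"ry":0,"rz":-0.3,"x":-0.72,"y":-0.54,"z":-0.2,"jaw":1},{"rx":0,"ry":0,"rz":-0.3,"x":-0.72,"y":-0.54,"z":-0.2,"jaw":1},{"rx":0,"ry":0,"rz":-0.3,"x":-0.72,"y":-0.54,"z":-0.2,"jaw":1},{"rx":0,"ry":0,"rz":-0.3,"x":-0.72,"y":-0.54,"z":-0.2,"jaw":1},{"rx":0,"ry":0,"rz":-0.3,"x":-0.72,"y":-0.54,"z":-0.2,"jaw":1},{"rx":0,"ry":0,"rz":0,"x":0,"y":0,"z":0,"jaw":1}]' 40
python3 - <<'E'
from h import *
c=camera_params('wrist');np.set_printoptions(suppress=True)
cv2.imwrite("pics/w2.png",grab_frame('wrist')[:,:,::-1])
print(proj(c,[[.460,-.1634,.074],[.5533,-.187,.05],[.6277,-.2086,.146]]).round(0))
import json;json.dump({k:np.array(v).tolist() for k,v in c.items()},open('w2.json','w'))
E
```

```text
clock: 0.95
tcp_pos: [0.4546, -0.1648, 0.1703]
orientation: [-2.497, -1.903, 0.005]
contact_force: [0.3, 0.5, -0.0]
grip_width: 0.0856
gripper_force: 0.0
[[331. 237.]
 [457. 226.]
 [615. 268.]]
```

View pics/w2.png

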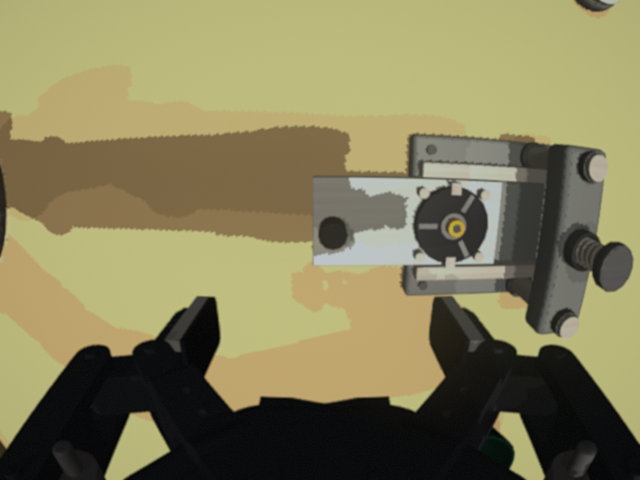

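Knob at (333,233), bush at (456,228) and ram head at (614,267), all within 3 px of prediction. Descending and pinching.

```bash
python3 - <<'E'
from h import *
c=camera_params('wrist')
for n,p,z in [("knob",(333,233),.074),("bush",(456,228.5),.05),("ram",(614,267),.146)]: print(n,onz('wrist',p,z,c).round(4))
c=eval("{'R':0}") if 0 else c
E
python3 -m jog '[{"rx":0,"ry":0,"rz":0,"x":0.1,"y":0.04,"z":-0.9,"jaw":1},{"rx":0,"ry":0,"rz":0,"x":0,"y":0,"z":-0.9,"jaw":1},{"rx":0,"ry":0,"rz":0,"x":0,"y":0,"z":-0.28,"jaw":1},{"rx":0,"ry":0,"rz":0,"x":0,"y":0,"z":0,"jaw":-1},{"rx":0,"ry":0,"rz":0,"x":0,"y":0,"z":0,"jaw":-1},{"rx":0,"ry":0,"rz":0,"x":0,"y":0,"z":0,"jaw":-1},{"rx":0,"ry":0,"rz":0,"x":0,"y":0,"z":0,"jaw":-1},{"rx":0,"ry":0,"rz":0,"x":0,"y":0,"z":0,"jaw":-1}]' 40
```

```text
knob [ 0.4652 -0.1599  0.074 ]
bush [ 0.556  -0.1871  0.05  ]
ram [ 0.6307 -0.2062  0.146 ]
clock: 2.0
tcp_pos: [0.4654, -0.1595, 0.0475]
orientation: [2.492, 1.912, 0.002]
contact_force: [-1.5, 1.3, 7.4]
grip_width: 0.0187
gripper_force: 38.9
```

```bash
python3 -m jog '[{"rx":0,"ry":0,"rz":0,"x":0.31,"y":-0.086,"z":0,"jaw":-1},{"rx":0,"ry":0,"rz":0,"x":0.31,"y":-0.086,"z":0,"jaw":-1},{"rx":0,"ry":0,"rz":0,"x":0.31,"y":-0.086,"z":0,"jaw":-1},{"rx":0,"ry":0,"rz":0,"x":0.31,"y":-0.086,"z":0,"jaw":-1},{"rx":0,"ry":0,"rz":0,"x":0,"y":0,"z":0,"jaw":-1},{"rx":0,"ry":0,"rz":0,"x":0,"y":0,"z":0,"jaw":-1}]'
python3 -m jog '[{"rx":0,"ry":0,"rz":0,"x":0.06,"y":-0.016,"z":0,"jaw":-1},{"rx":0,"ry":0,"rz":0,"x":0,"y":0,"z":0,"jaw":-1}]'
python3 -m jog '[{"rx":0,"ry":0,"rz":0,"x":0.04,"y":-0.01,"z":0,"jaw":-1},{"rx":0,"ry":0,"rz":0,"x":0,"y":0,"z":0,"jaw":-1}]'
```

```text
clock: 2.75
tcp_pos: [0.5385, -0.1796, 0.0475]
orientation: [-2.491, -1.911, 0.001]
contact_force: [-4.4, 2.9, 8.9]
grip_width: 0.0185
gripper_force: 40.4
clock: 3.0
tcp_pos: [0.5385, -0.1796, 0.0474]
orientation: [-2.486, -1.907, 0.008]
contact_force: [-16.0, 5.8, 21.5]
grip_width: 0.0189
gripper_force: 41.8
clock: 3.25
tcp_pos: [0.5385, -0.1796, 0.0473]
orientation: [-2.484, -1.905, 0.012]
contact_force: [-22.8, 9.4, 29.3]
grip_width: 0.0185
gripper_force: 43.0
```

Slide is home: the knob stopped dead at (0.5385,-0.1796), with force rising. That puts the ram at about (0.630,-0.205). Releasing and going to the mallet.

```bash
python3 -m jog '[{"rx":0,"ry":0,"rz":0,"x":0,"y":0,"z":0,"jaw":1},{"rx":0,"ry":0,"rz":0,"x":0,"y":0,"z":0,"jaw":1},{"rx":0,"ry":0,"rz":0,"x":0,"y":0,"z":0,"jaw":1},{"rx":0,"ry":0,"rz":0,"x":0,"y":0,"z":0,"jaw":1},{"rx":0,"ry":0,"rz":0,"x":0,"y":0,"z":0.9,"jaw":1},{"rx":0,"ry":0,"rz":0,"x":0,"y":0,"z":0.9,"jaw":1},{"rx":0,"ry":0,"rz":-1,"x":0,"y":0.3,"z":0.8,"jaw":1}]'
python3 -m jog '[{"rx":0,"ry":0,"rz":-1,"x":0,"y":0.8,"z":0,"jaw":1},{"rx":0,"ry":0,"rz":-1,"x":0,"y":0.8,"z":0,"jaw":1},{"rx":0,"ry":0,"rz":-1,"x":0,"y":0.8,"z":0,"jaw":1},{"rx":0,"ry":0,"rz":-1,"x":0,"y":0.8,"z":0,"jaw":1},{"rx":0,"ry":0,"rz":-1,"x":0,"y":0.8,"z":0,"jaw":1},{"rx":0,"ry":0,"rz":-1,"x":0,"y":0.9,"z":-0.2,"jaw":1},{"rx":0,"ry":0,"rz":-0.5,"x":0.25,"y":0.9,"z":-0.2,"jaw":1},{"rx":0,"ry":0,"rz":0,"x":0,"y":0,"z":0,"jaw":1}]'
python3 - <<'E'
from h import *
o=get_obs();print(o['tcp_pos'],Ro.from_rotvec(o['orientation']).as_matrix().round(3))
c=camera_params('wrist');np.set_printoptions(suppress=True)
cv2.imwrite("pics/w3.png",grab_frame('wrist')[:,:,::-1])
print(proj(c,[[.617,.187,.074],[.4244,.1864,.053]]).round(0))
s=cv2.resize(grab_frame('scene')[190:250,225:325],None,fx=4,fy=4);cv2.imwrite("pics/s3.png",s[:,:,::-1])
E
```

```text
clock: 4.12
tcp_pos: [0.5456, -0.1654, 0.2046]
orientation: [2.654, 1.678, 0.001]
contact_force: [0.3, 0.3, -0.0]
grip_width: 0.0853
gripper_force: 0.0
clock: 5.12
tcp_pos: [0.5598, 0.1904, 0.1772]
orientation: [-3.14, -0.012, 0.002]
contact_force: [-0.2, -0.2, 0.9]
grip_width: 0.0854
gripper_force: 0.0
[0.55977571 0.19035685 0.17720198] [[ 1.     0.008 -0.001]
 [ 0.008 -1.     0.001]
 [-0.001 -0.001 -1.   ]]
[[330. 155.]
 [327. 380.]]
```

View pics/w3.png

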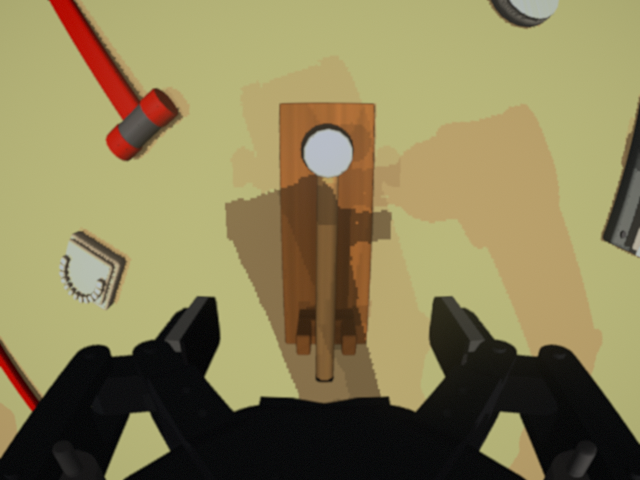

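Mallet head top centre is at (328,152), handle end top at (324,381), with the fork cheeks around it at (303,345)/(349,345).

```bash
python3 - <<'E'
from h import *
c=camera_params('wrist');c['cx']
a=onz('wrist',(328,152.5),.074,c);b=onz('wrist',(324.3,379),.053,c);k=[onz('wrist',p,.057,c) for p in((303.5,336),(348,336))]
d=(a-b)[:2];print(a,b,np.hypot(*d),np.degrees(np.arctan2(d[1],d[0])),k)
u=d/np.hypot(*d);g=a[:2]-.06*u;print('grip',g,'move',(g-get_obs()['tcp_pos'][:2])/.06,'dz',(.023-get_obs()['tcp_pos'][2])/.06)
E
```

```text
[0.61949794 0.18157926 0.074     ] [0.42516742 0.18338641 0.053     ] 0.19433892436985817 -0.5327993044206359 [array([0.4727947 , 0.20056632, 0.057     ]), array([0.47284875, 0.16413122, 0.057     ])]
grip [0.55950053 0.1821372 ] move [-0.01385826 -0.03738032] dz -2.5846307203023904
```

```bash
python3 -m jog '[{"rx":0,"ry":0,"rz":0,"x":0,"y":-0.12,"z":-0.9,"jaw":1},{"rx":0,"ry":0,"rz":0,"x":0,"y":0,"z":-0.9,"jaw":1},{"rx":0,"ry":0,"rz":0,"x":0,"y":0,"z":-0.74,"jaw":1},{"rx":0,"ry":0,"rz":0,"x":0,"y":0,"z":0,"jaw":-1},{"rx":0,"ry":0,"rz":0,"x":0,"y":0,"z":0,"jaw":-1},{"rx":0,"ry":0,"rz":0,"x":0,"y":0,"z":0,"jaw":-1},{"rx":0,"ry":0,"rz":0,"x":0,"y":0,"z":0,"jaw":-1},{"rx":0,"ry":0,"rz":0,"x":0,"y":0,"z":0,"jaw":-1}]' 100
```

```text
clock: 6.22
tcp_pos: [0.5626, 0.1794, 0.0289]
orientation: [-3.137, 0.003, -0.007]
contact_force: [-0.5, 4.2, 10.3]
grip_width: 0.0146
gripper_force: 97.2
```

```bash
python3 -m jog '[{"rx":0,"ry":0,"rz":0,"x":0,"y":0,"z":0.3,"jaw":-1},{"rx":0,"ry":0,"rz":0,"x":0,"y":0,"z":0.7,"jaw":-1},{"rx":0,"ry":0,"rz":0,"x":0,"y":0,"z":0.9,"jaw":-1},{"rx":0,"ry":0,"rz":0,"x":0,"y":0,"z":0.9,"jaw":-1},{"rx":0,"ry":0,"rz":0,"x":0,"y":0,"z":0.3,"jaw":-1},{"rx":0,"ry":0,"rz":0,"x":0,"y":0,"z":0,"jaw":-1}]' 
python3 -m jog '[{"rx":0,"ry":0,"rz":0,"x":0.02,"y":-0.5,"z":0,"jaw":-1},{"rx":0,"ry":0,"rz":0,"x":0.02,"y":-0.8,"z":0,"jaw":-1},{"rx":0,"ry":0,"rz":0,"x":0.02,"y":-0.9,"z":0,"jaw":-1},{"rx":0,"ry":0,"rz":0,"x":0.02,"y":-0.9,"z":0,"jaw":-1},{"rx":0,"ry":0,"rz":0,"x":0.02,"y":-0.9,"z":0,"jaw":-1},{"rx":0,"ry":0,"rz":0,"x":0.02,"y":-0.9,"z":0,"jaw":-1},{"rx":0,"ry":0,"rz":0,"x":0.02,"y":-0.8,"z":0,"jaw":-1},{"rx":0,"ry":0,"rz":0,"x":0.02,"y":-0.5,"z":0,"jaw":-1}]' 
python3 - <<'E'
from h import *
o=get_obs();print(o['tcp_pos'],o['contact_force'],o['moment'],Ro.from_rotvec(o['orientation']).as_matrix().round(3))
for n in('wrist','side'):
  f=grab_frame(n)
  if n=='side': f=cv2.resize(f[240:380,290:450],None,fx=3,fy=3)
  cv2.imwrite(f"pics/{n}4.png",f[:,:,::-1])
a=cv2.imread("pics/wrist4.png");b=cv2.imread("pics/side4.png");b=cv2.resize(b,(480,420))
a=cv2.resize(a[:, 150:500],(306,420));cv2.imwrite("pics/m4.png",np.hstack([a,b]))
E
```

```text
clock: 6.98
tcp_pos: [0.5605, 0.1769, 0.2127]
orientation: [-3.141, 0.0, -0.002]
contact_force: [-0.4, -0.1, -4.2]
grip_width: 0.0141
gripper_force: 98.6
clock: 7.98
tcp_pos: [0.5676, -0.1978, 0.2091]
orientation: [3.141, -0.005, -0.008]
contact_force: [0.5, 0.1, -2.4]
grip_width: 0.0144
gripper_force: 98.3
[ 0.56761008 -0.19781842  0.20906464] [ 0.54580018  0.1417702  -2.41859987] [0.00376451 0.00236927 0.02298022] [[ 1.    -0.003 -0.005]
 [-0.003 -1.    -0.   ]
 [-0.005  0.    -1.   ]]
```

View pics/m4.png

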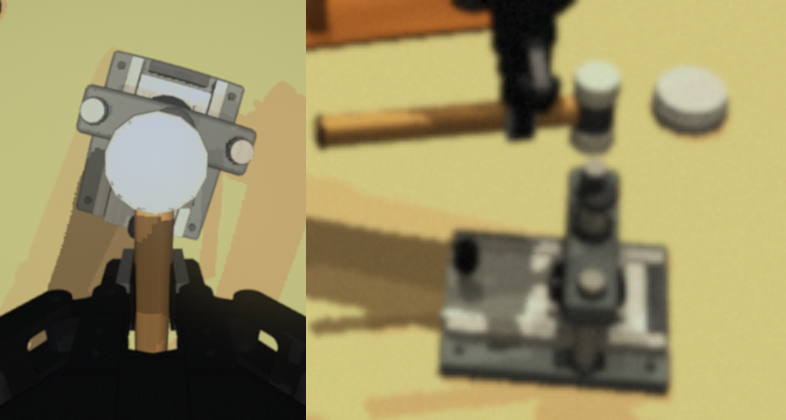

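Held level, with the head (156,162 in the left half) nearly over the ram. The pillar nuts at (93,110) and (241,152) give the ram axis in the same view.

```bash
python3 - <<'E'
from h import *
c=camera_params('wrist');o=get_obs()
f=lambda u,v:(150+u*350/306,v*480/420)
h=onz('wrist',f(156.3,161.5),o['tcp_pos'][2]+.045,c)
n1=onz('wrist',f(92.5,110),.112,c);n2=onz('wrist',f(241,151.5),.112,c)
print(h,n1,n2,np.hypot(*(n1-n2)[:2]),'ram',(n1+n2)/2,'d',(n1+n2)/2-h, np.degrees(np.arctan2(*(n1-n2)[:2])))
print(o['tcp_pos'],h-o['tcp_pos'])
E
```

```text
[ 0.62482437 -0.20152844  0.2543071 ] [ 0.64471468 -0.15684689  0.112     ] [ 0.61367705 -0.2677545   0.112     ] 0.11516871847740037 ram [ 0.62919586 -0.2123007   0.112     ] d [ 0.0043715  -0.01077225 -0.1423071 ] 15.634342943510742
[ 0.56733462 -0.19975675  0.2093071 ] [ 0.05748974 -0.0017717   0.045     ]
```

```bash
python3 -m jog '[{"rx":0,"ry":0,"rz":0,"x":0.085,"y":-0.13,"z":0,"jaw":-1},{"rx":0,"ry":0,"rz":0,"x":0,"y":0,"z":0,"jaw":-1},{"rx":0,"ry":0,"rz":0,"x":0,"y":0,"z":0,"jaw":-1}]' 120
python3 -m jog '[{"rx":0,"ry":0,"rz":0,"x":0,"y":0,"z":-0.51,"jaw":-1},{"rx":0,"ry":0,"rz":0,"x":0,"y":0,"z":-0.51,"jaw":-1}]'
python3 -m jog '[{"rx":0,"ry":0,"rz":0,"x":0,"y":0,"z":0.51,"jaw":-1},{"rx":0,"ry":0,"rz":0,"x":0,"y":0,"z":0.51,"jaw":-1},{"rx":0,"ry":0,"rz":0,"x":0,"y":0,"z":0,"jaw":-1}]'
```

```text
clock: 8.45
tcp_pos: [0.5752, -0.2016, 0.2116]
orientation: [-3.141, -0.002, 0.001]
contact_force: [0.0, -0.3, -2.9]
grip_width: 0.0135
gripper_force: 119.7
clock: 8.7
tcp_pos: [0.576, -0.202, 0.1511]
orientation: [3.142, 0.002, 0.003]
contact_force: [-3.7, 0.6, 9.5]
grip_width: 0.0137
gripper_force: 121.6
clock: 9.07
tcp_pos: [0.5769, -0.2027, 0.2145]
orientation: [3.141, 0.002, 0.008]
contact_force: [0.0, 0.2, -2.8]
grip_width: 0.0139
gripper_force: 120.0
```

```bash
python3 -m jog '[{"rx":0,"ry":0,"rz":0,"x":-0.05,"y":-0.08,"z":0,"jaw":-1},{"rx":0,"ry":0,"rz":0,"x":0,"y":0,"z":-0.58,"jaw":-1},{"rx":0,"ry":0,"rz":0,"x":0,"y":0,"z":-0.58,"jaw":-1}]'
python3 -m jog '[{"rx":0,"ry":0,"rz":0,"x":0,"y":0,"z":0.58,"jaw":-1},{"rx":0,"ry":0,"rz":0,"x":0,"y":0,"z":0.58,"jaw":-1},{"rx":0,"ry":0,"rz":0,"x":0,"y":0,"z":0,"jaw":-1}]'
```

```text
clock: 9.45
tcp_pos: [0.5713, -0.2083, 0.1418]
orientation: [3.141, -0.001, -0.001]
contact_force: [-20.3, 2.7, 38.1]
grip_width: 0.0135
gripper_force: 130.1
clock: 9.82
tcp_pos: [0.5729, -0.2083, 0.2134]
orientation: [3.141, -0.001, 0.005]
contact_force: [-0.4, -0.7, -3.1]
grip_width: 0.0139
gripper_force: 126.1
```

```bash
python3 -m jog '[{"rx":0,"ry":0,"rz":0,"x":0,"y":0,"z":-0.63,"jaw":-1},{"rx":0,"ry":0,"rz":0,"x":0,"y":0,"z":-0.63,"jaw":-1}]'
python3 -m jog '[{"rx":0,"ry":0,"rz":0,"x":0,"y":0,"z":0.63,"jaw":-1},{"rx":0,"ry":0,"rz":0,"x":0,"y":0,"z":0.63,"jaw":-1},{"rx":0,"ry":0,"rz":0,"x":0,"y":0,"z":0,"jaw":-1}]'
```

```text
clock: 10.07
tcp_pos: [0.5716, -0.2075, 0.1347]
orientation: [-3.142, -0.0, -0.0]
contact_force: [-2.0, 0.8, 20.7]
grip_width: 0.0138
gripper_force: 133.0
clock: 10.45
tcp_pos: [0.5728, -0.2081, 0.2128]
orientation: [3.141, -0.0, 0.004]
contact_force: [0.7, -0.5, -3.2]
grip_width: 0.0141
gripper_force: 131.0
```

TCP went lower than the stop allows, so the mallet may have turned in the grip. I'll look.

```bash
python3 - <<'E'
from h import *
a=cv2.resize(grab_frame('wrist')[:,150:500],(306,420));b=cv2.resize(grab_frame('side')[240:380,290:450],(480,420),interpolation=cv2.INTER_CUBIC)
cv2.imwrite("pics/m5.png",np.hstack([a,b])[:,:,::-1])
E
```

```text
(no output)
```

View pics/m5.png

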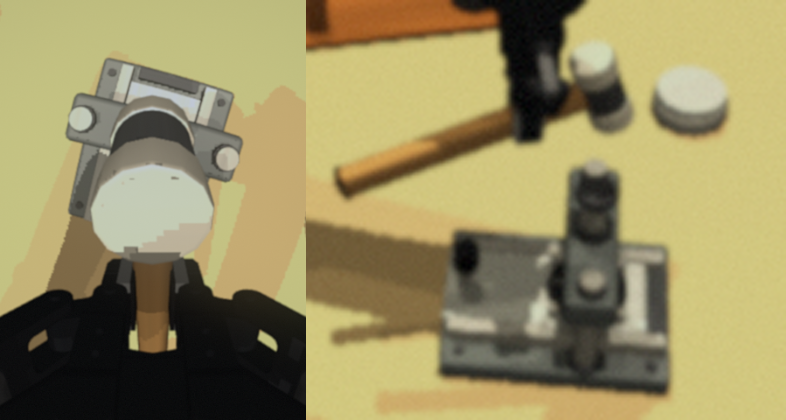

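The mallet turned nose-up in the grip; the handle end is now at (345,182) in the right half. Blows 2 and 3 reached the ram's lower stop (38 N against about 12 N needed). I'll compute the tilt and undo it with the tool.

```bash
python3 - <<'E'
from h import *
def ony(u,v,y):
    p=(290+(u-306)/3,240+v/3);o,d=ray('side',p);return o+d*(y-o[1])/d[1]
print(get_obs()['tcp_pos'])
for l,y in (([(322,131),(505,107),(596,76),(594,143)],-.199),([(345,182),(512,125),(590,52),(615,122)],-.208)):
    q=[ony(*p,y) for p in l];d=q[1]-q[0];h=q[2]-q[3]
    print(np.round(q,4).tolist(),np.degrees(np.arctan2(d[2],d[0])),np.degrees(np.arctan2(-h[0],h[2])),np.linalg.norm(h))
E
```

```text
[ 0.57090442 -0.20707515  0.21006954]
[[0.4289, -0.199, 0.2252], [0.5591, -0.199, 0.2286], [0.6236, -0.199, 0.2485], [0.6269, -0.199, 0.183]] 1.4913771211204367 2.8209845439133927 0.06562619637052082
[[0.4429, -0.208, 0.1817], [0.5626, -0.208, 0.219], [0.6149, -0.208, 0.2797], [0.638, -0.208, 0.2105]] 17.30476335698571 18.50852935242596 0.07297055003359626
```

```bash
python3 -m jog '[{"rx":0,"ry":0.2,"rz":0,"x":-0.028,"y":0.5,"z":0,"jaw":-1},{"rx":0,"ry":0.2,"rz":0,"x":-0.028,"y":0.8,"z":0,"jaw":-1},{"rx":0,"ry":0.2,"rz":0,"x":-0.028,"y":0.95,"z":0,"jaw":-1},{"rx":0,"ry":0.2,"rz":0,"x":-0.028,"y":0.95,"z":0,"jaw":-1},{"rx":0,"ry":0.2,"rz":0,"x":-0.028,"y":0.95,"z":0,"jaw":-1},{"rx":0,"ry":0.2,"rz":0,"x":-0.028,"y":0.95,"z":0,"jaw":-1},{"rx":0,"ry":0.2,"rz":0,"x":-0.028,"y":0.85,"z":0,"jaw":-1},{"rx":0,"ry":0.2,"rz":0,"x":-0.028,"y":0.5,"z":0,"jaw":-1}]'
python3 -m jog '[{"rx":0,"ry":0,"rz":0,"x":0,"y":0,"z":0,"jaw":-1},{"rx":0,"ry":0,"rz":0,"x":0,"y":0,"z":0,"jaw":-1}]'
python3 - <<'E'
from h import *
o=get_obs();print(o['tcp_pos'],Ro.from_rotvec(o['orientation']).as_matrix().round(3))
f=grab_frame('side');cv2.imwrite("pics/side6.png",f[:,:,::-1])
c=camera_params('side');g=grab_frame('wrist');cv2.imwrite("pics/w6.png",g[:,:,::-1])
# bush: brass pixels near plate in side
p=proj(c,[[.6295,-.207,.05],[.6295,-.207,.042]],False);print(p)
hs=cv2.cvtColor(f,cv2.COLOR_RGB2HSV)
x0,y0=260,190
S=f[150:260,250:420]
cv2.imwrite("pics/m6.png",np.hstack([cv2.resize(S,(600,388),interpolation=cv2.INTER_CUBIC)])[:,:,::-1])
E
```

```text
clock: 11.55
tcp_pos: [0.5566, 0.183, 0.2093]
orientation: [3.11, 0.006, -0.445]
contact_force: [-0.3, -0.3, -2.8]
grip_width: 0.0136
gripper_force: 130.9
clock: 11.8
tcp_pos: [0.5579, 0.1782, 0.2102]
orientation: [3.109, -0.002, -0.441]
contact_force: [0.1, 0.2, -3.6]
grip_width: 0.0138
gripper_force: 130.8
[0.55789103 0.17817807 0.21023502] [[ 0.961 -0.001 -0.278]
 [-0.001 -1.    -0.002]
 [-0.278  0.002 -0.961]]
[[383.97593289 331.4427332 ]
 [383.74501216 333.76608155]]
```

```bash
python3 -m jog '[{"rx":0,"ry":0,"rz":0,"x":0,"y":0.02,"z":-0.9,"jaw":-1},{"rx":0,"ry":0,"rz":0,"x":0,"y":0,"z":-0.8,"jaw":-1},{"rx":0,"ry":0,"rz":0,"x":0,"y":0,"z":-0.7,"jaw":-1},{"rx":0,"ry":0,"rz":0,"x":0,"y":0,"z":-0.4,"jaw":-1},{"rx":0,"ry":0,"rz":0,"x":0,"y":0,"z":0,"jaw":-1},{"rx":0,"ry":0,"rz":0,"x":0,"y":0,"z":0,"jaw":-1}]'
python3 -m jog '[{"rx":0,"ry":0,"rz":0,"x":0,"y":0,"z":-0.08,"jaw":-1},{"rx":0,"ry":0,"rz":0,"x":0,"y":0,"z":0,"jaw":-1}]'
```

```text
clock: 12.65
tcp_pos: [0.5593, 0.18, 0.0449]
orientation: [-3.111, 0.002, 0.435]
contact_force: [0.1, -0.6, -1.5]
grip_width: 0.0137
gripper_force: 130.3
clock: 12.9
tcp_pos: [0.5591, 0.1805, 0.0401]
orientation: [-3.111, -0.0, 0.436]
contact_force: [1.0, -0.4, 1.4]
grip_width: 0.0137
gripper_force: 130.7
```

```bash
python3 -m jog '[{"rx":0,"ry":0,"rz":0,"x":0,"y":0,"z":-0.06,"jaw":-1},{"rx":0,"ry":0,"rz":0,"x":0,"y":0,"z":0,"jaw":-1}]'
python3 - <<'E'
from h import *
o=get_obs();print(o['moment'],o['contact_force'])
a=grab_frame('wrist')[:,150:500];b=cv2.resize(grab_frame('side')[195:265,265:375],(440,280),interpolation=cv2.INTER_CUBIC)
b=np.vstack([b,np.zeros((200,440,3),np.uint8)]);cv2.imwrite("pics/m7.png",np.hstack([a,b])[:,:,::-1])
E
```

```text
clock: 13.15
tcp_pos: [0.5591, 0.1806, 0.0384]
orientation: [-3.11, -0.0, 0.437]
contact_force: [-1.0, -2.2, 17.4]
grip_width: 0.0138
gripper_force: 133.3
[-0.43763919  2.20867518  0.23492103] [-0.99469971 -2.225706   17.36666765]
```

View pics/m7.png

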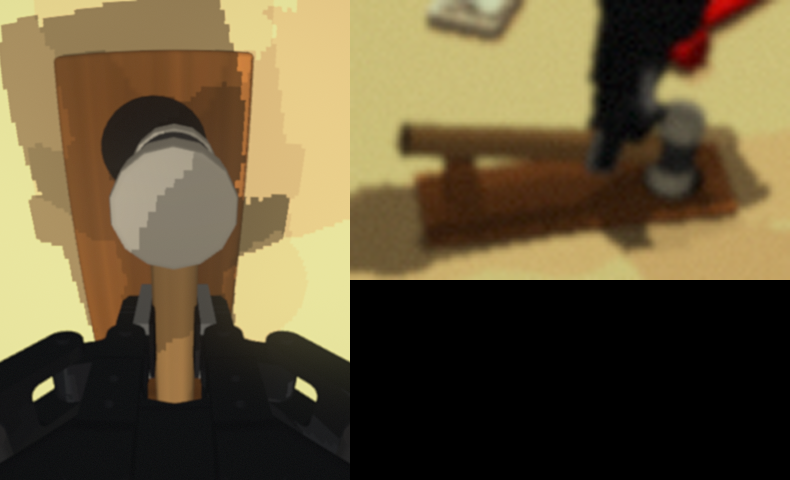

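Side crop: the handle tail sits high, at (405,138), on the fork cheek. In the wrist crop the board is centred at about x=153 while the mallet is at 174, so the mallet is about 8 mm too far to -y. The cause is drift between the earlier wrist picture and its camera pose; the true rest y is about 0.188. Lifting to correct.

```bash
python3 - <<'E'
from h import *
f=lambda u,v:(265+(u-350)/4,195+v/4)
def ony(u,v,y):
    o,d=ray('side',f(u,v));return (o+d*(y-o[1])/d[1]).round(4)
q=[ony(405,138,.1806),ony(590,143,.1806),ony(684,113,.1806),ony(670,185,.1806)];print(q)
d=q[1]-q[0];h=q[2]-q[3];print(np.degrees(np.arctan2(d[2],d[0])),np.degrees(np.arctan2(-h[0],h[2])))
E
python3 -m jog '[{"rx":0,"ry":0,"rz":0,"x":0,"y":0,"z":0.5,"jaw":-1},{"rx":0,"ry":0,"rz":0,"x":0,"y":0.06,"z":0.5,"jaw":-1},{"rx":0,"ry":0,"rz":0,"x":0,"y":0.06,"z":0,"jaw":-1},{"rx":0,"ry":0,"rz":0,"x":0,"y":0,"z":0,"jaw":-1},{"rx":0,"ry":0,"rz":0,"x":0,"y":0,"z":0,"jaw":-1}]'
python3 - <<'E'
from h import *
cw=camera_params('wrist');o=get_obs();w=grab_frame('wrist');s=grab_frame('side')
np.savez('p8.npz',w=w,s=s,R=cw['R'],t=cw['t'],tcp=o['tcp_pos'])
# expected side px of handle if mallet level, nominal
c=camera_params('side');T=o['tcp_pos'];g=T+[.0052,0,.0183]
for off in(-.14,-.10,-.06):
    p=proj(c,[g+[off,0,0]],False)[0];u=int(round(p[0]));v0=int(p[1])-22
    col=s[v0:v0+44,u].astype(int)
    print(off,p.round(1));print(' '.join(f"{v0+i}:{a},{b},{cc}" for i,(a,b,cc) in enumerate(col)))
E
```

```text
[array([0.4255, 0.1806, 0.0769]), array([0.5553, 0.1806, 0.056 ]), array([0.6224, 0.1806, 0.0744]), array([0.6139, 0.1806, 0.0101])]
-9.147080384875148 -7.530430091895657
clock: 13.88
tcp_pos: [0.5577, 0.1875, 0.0943]
orientation: [3.109, 0.0, -0.441]
contact_force: [0.6, -0.2, -2.7]
grip_width: 0.0137
gripper_force: 130.1
-0.14 [276.9 217.8]
195:202,190,120 196:202,189,120 197:204,190,123 198:203,190,120 199:200,187,117 200:202,188,119 201:202,190,120 202:203,189,122 203:203,190,121 204:203,190,121 205:203,190,120 206:200,186,118 207:191,178,112 208:156,143,88 209:111,95,57 210:76,61,37 211:58,43,24 212:51,37,21 213:50,35,19 214:50,34,17 215:62,48,27 216:97,84,47 217:155,141,87 218:188,176,107 219:199,186,118 220:203,190,121 221:201,190,122 222:202,191,120 223:203,189,122 224:202,190,121 225:203,191,122 226:203,190,122 227:203,190,122 228:203,190,120 229:203,192,120 230:203,191,122 231:204,192,122 232:200,188,116 233:204,190,120 234:201,189,119 235:204,191,122 236:202,189,117 237:202,190,119 238:201,189,119
-0.1 [291.4 216.4]
194:152,146,117 195:154,145,112 196:154,142,108 197:144,1
[... 580 characters left out ...]
64,35,11
-0.06 [305.9 215. ]
192:152,139,106 193:144,130,97 194:131,115,86 195:113,100,71 196:104,90,64 197:116,99,63 198:144,120,76 199:171,144,92 200:185,162,99 201:195,174,109 202:199,182,115 203:201,187,118 204:203,191,122 205:202,189,120 206:203,189,120 207:202,189,121 208:190,176,109 209:165,145,86 210:129,104,59 211:104,76,39 212:94,68,32 213:82,55,26 214:77,55,28 215:78,55,31 216:90,71,38 217:131,115,69 218:174,158,99 219:194,182,115 220:201,188,119 221:201,188,119 222:202,189,121 223:203,191,119 224:201,190,119 225:203,192,121 226:204,191,122 227:203,192,119 228:202,190,120 229:205,193,125 230:204,191,121 231:203,191,120 232:202,192,120 233:200,187,120 234:191,176,111 235:156,135,79
```

The tail is about 8° high, so the mallet is nose-down. I'll take back 8° of tool tilt and lower at y≈0.188.

```bash
python3 -m jog '[{"rx":0,"ry":-0.4,"rz":0,"x":0,"y":0.01,"z":0,"jaw":-1},{"rx":0,"ry":-0.4,"rz":0,"x":0,"y":0,"z":0,"jaw":-1},{"rx":0,"ry":0,"rz":0,"x":0,"y":0,"z":0,"jaw":-1},{"rx":0,"ry":0,"rz":0,"x":0,"y":0,"z":0,"jaw":-1}]'
python3 - <<'E'
from h import *
o=get_obs();s=grab_frame('side');w=grab_frame('wrist');cw=camera_params('wrist')
c=camera_params('side');T=o['tcp_pos'];g=T+[.0026,0,.0188]
g0=s[:,:,0].astype(float)
for off in(-.135,-.12,-.10,-.08,-.06):
    p=proj(c,[g+[off,0,0]],False)[0];u=int(round(p[0]));v=np.arange(int(p[1])-9,int(p[1])+10)
    k=np.clip(185-g0[v,u],0,None);print(off,p[1].round(1),(k*v).sum()/k.sum())
# board edges in wrist rows: red-brown mask
hs=cv2.cvtColor(w,cv2.COLOR_RGB2HSV)
print(cw['cx'],T)
for r in(60,80,100,270,300): 
    m=((hs[r,:,0]<14)&(hs[r,:,1]>130));x=np.where(m)[0];x=x[(x>180)&(x<460)];print(r,x.min() if len(x) else 0,x.max() if len(x) else 0)
E
```

```text
clock: 14.48
tcp_pos: [0.5588, 0.1883, 0.0955]
orientation: [3.134, -0.0, -0.221]
contact_force: [0.6, 0.0, -2.8]
grip_width: 0.0134
gripper_force: 130.1
-0.135 217.0 217.8505747126437
-0.12 216.4 217.40133333333333
-0.1 215.7 216.65549597855227
-0.08 215.0 215.85155195681511
-0.06 214.3 215.46994535519124
324.2245833434773 [0.558805   0.18829529 0.095538  ]
60 0 0
80 0 0
100 0 0
270 287 356
300 272 272
```

Now level within 1°. Lowering.

```bash
python3 -m jog '[{"rx":0,"ry":0,"rz":0,"x":0,"y":0,"z":-0.5,"jaw":-1},{"rx":0,"ry":0,"rz":0,"x":0,"y":0,"z":-0.35,"jaw":-1},{"rx":0,"ry":0,"rz":0,"x":0,"y":0,"z":-0.1,"jaw":-1},{"rx":0,"ry":0,"rz":0,"x":0,"y":0,"z":0,"jaw":-1}]'
python3 -m jog '[{"rx":0,"ry":0,"rz":0,"x":0,"y":0,"z":-0.08,"jaw":-1},{"rx":0,"ry":0,"rz":0,"x":0,"y":0,"z":0,"jaw":-1}]'
python3 -m jog '[{"rx":0,"ry":0,"rz":0,"x":0,"y":0,"z":-0.05,"jaw":-1},{"rx":0,"ry":0,"rz":0,"x":0,"y":0,"z":0,"jaw":-1}]'
```

```text
clock: 15.08
tcp_pos: [0.5587, 0.1882, 0.0384]
orientation: [3.133, -0.0, -0.22]
contact_force: [0.7, 0.3, -2.9]
grip_width: 0.0137
gripper_force: 130.1
clock: 15.32
tcp_pos: [0.5588, 0.1885, 0.0342]
orientation: [-3.134, -0.0, 0.219]
contact_force: [-0.3, -0.0, -2.5]
grip_width: 0.0135
gripper_force: 130.1
clock: 15.58
tcp_pos: [0.5585, 0.1884, 0.0309]
orientation: [3.134, 0.0, -0.219]
contact_force: [-0.7, -0.2, -2.0]
grip_width: 0.0137
gripper_force: 130.1
```

```bash
python3 -m jog '[{"rx":0,"ry":0,"rz":0,"x":0,"y":0,"z":-0.035,"jaw":-1},{"rx":0,"ry":0,"rz":0,"x":0,"y":0,"z":0,"jaw":-1}]'
python3 -m jog '[{"rx":0,"ry":0,"rz":0,"x":0,"y":0,"z":-0.03,"jaw":-1},{"rx":0,"ry":0,"rz":0,"x":0,"y":0,"z":0,"jaw":-1}]'
```

```text
clock: 15.82
tcp_pos: [0.5586, 0.1884, 0.0287]
orientation: [3.134, -0.0, -0.22]
contact_force: [-0.9, -0.9, -2.9]
grip_width: 0.0136
gripper_force: 130.1
clock: 16.08
tcp_pos: [0.5588, 0.1884, 0.0273]
orientation: [-3.134, 0.0, 0.219]
contact_force: [-1.1, 0.1, -1.1]
grip_width: 0.0138
gripper_force: 130.8
```

```bash
python3 -m jog '[{"rx":0,"ry":0,"rz":0,"x":0,"y":0,"z":-0.03,"jaw":-1},{"rx":0,"ry":0,"rz":0,"x":0,"y":0,"z":0,"jaw":-1}]'
python3 -m jog '[{"rx":0,"ry":0,"rz":0,"x":0,"y":0,"z":-0.03,"jaw":-1},{"rx":0,"ry":0,"rz":0,"x":0,"y":0,"z":0,"jaw":-1}]'
```

```text
clock: 16.32
tcp_pos: [0.5587, 0.1885, 0.027]
orientation: [-3.133, 0.0, 0.22]
contact_force: [-6.1, -1.0, 15.0]
grip_width: 0.0138
gripper_force: 132.9
clock: 16.58
tcp_pos: [0.5587, 0.1885, 0.0269]
orientation: [-3.133, 0.0, 0.22]
contact_force: [-10.2, -2.7, 29.7]
grip_width: 0.0138
gripper_force: 135.1
```

Standing firm. Easing off, releasing, lifting and comparing with the first side picture.

```bash
python3 -m jog '[{"rx":0,"ry":0,"rz":0,"x":0,"y":0,"z":0.055,"jaw":-1},{"rx":0,"ry":0,"rz":0,"x":0,"y":0,"z":0,"jaw":1},{"rx":0,"ry":0,"rz":0,"x":0,"y":0,"z":0,"jaw":1},{"rx":0,"ry":0,"rz":0,"x":0,"y":0,"z":0,"jaw":1},{"rx":0,"ry":0,"rz":0,"x":0,"y":0,"z":0,"jaw":1},{"rx":0,"ry":0,"rz":0,"x":0,"y":0,"z":0.8,"jaw":1},{"rx":0,"ry":0,"rz":0,"x":-0.3,"y":0,"z":0.9,"jaw":1},{"rx":0,"ry":-0.8,"rz":0,"x":-0.3,"y":0,"z":0.9,"jaw":1}]' 40
python3 -m jog '[{"rx":0,"ry":0,"rz":1,"x":0,"y":-0.9,"z":0,"jaw":1},{"rx":0,"ry":0,"rz":1,"x":0,"y":-0.9,"z":0,"jaw":1},{"rx":0,"ry":0,"rz":1,"x":0,"y":-0.9,"z":0,"jaw":1},{"rx":0,"ry":0,"rz":1,"x":0,"y":-0.9,"z":0,"jaw":1},{"rx":0,"ry":0,"rz":1,"x":0,"y":-0.7,"z":0,"jaw":1},{"rx":0,"ry":0,"rz":1,"x":0,"y":-0.6,"z":0,"jaw":1},{"rx":0,"ry":0,"rz":1,"x":0,"y":-0.5,"z":0,"jaw":1},{"rx":0,"ry":0,"rz":0.5,"x":0,"y":-0.4,"z":0,"jaw":1}]'
python3 - <<'E'
from h import *
s=grab_frame('side');cv2.imwrite('pics/side9.png',s[:,:,::-1]);a=cv2.imread('pics/side0.png')[:,:,::-1]
A=cv2.cvtColor(a,cv2.COLOR_RGB2GRAY).astype(np.float32);B=cv2.cvtColor(s,cv2.COLOR_RGB2GRAY).astype(np.float32)
for n,(x0,x1,y0,y1) in {'head':(336,358,216,244),'handle end':(274,300,228,244),'all':(272,362,214,256),'cast':(280,312,180,206),'tin':(402,434,258,286),'bowl':(330,402,400,466)}.items():
    P=A[y0:y1,x0:x1];S=B[y0-6:y1+6,x0-6:x1+6];r=cv2.matchTemplate(S,P,cv2.TM_CCOEFF_NORMED);_,m,_,l=cv2.minMaxLoc(r);print(n,m,l[0]-6,l[1]-6,abs(P-B[y0:y1,x0:x1]).mean())
o=get_obs();print(o['tcp_pos'])
E
```

```text
clock: 17.58
tcp_pos: [0.5246, 0.1885, 0.1841]
orientation: [-3.141, 0.003, -0.007]
contact_force: [-0.4, 1.3, 1.2]
grip_width: 0.0852
gripper_force: 0.0
clock: 18.58
tcp_pos: [0.5224, -0.1612, 0.1827]
orientation: [2.49, 1.915, -0.0]
contact_force: [0.3, 0.1, 0.5]
grip_width: 0.0855
gripper_force: 0.0
head 0.5912870764732361 -3 4 88.18344
handle end 0.985529363155365 0 0 4.889423
all 0.5770262479782104 1 0 53.0082
cast 0.9981423020362854 0 0 1.4242789
tin 0.9885320067405701 0 0 7.899554
bowl 0.997083842754364 0 0 3.9997895
[ 0.52200036 -0.16488604  0.18286618]
```

Handle end, cast, tin and bowl match at 0 px. The head is probably hidden by the arm in this view, so I'll check it in the scene camera.

```bash
python3 - <<'E'
from h import *
s=grab_frame('scene');a=cv2.imread('pics/scene0.png')[:,:,::-1]
A=cv2.cvtColor(a,cv2.COLOR_RGB2GRAY).astype(np.float32);B=cv2.cvtColor(s,cv2.COLOR_RGB2GRAY).astype(np.float32)
for n,(x0,x1,y0,y1) in {'head':(306,328,276,302),'tail':(345,372,260,282),'all':(300,372,260,308)}.items():
    P=A[y0:y1,x0:x1];S=B[y0-6:y1+6,x0-6:x1+6];r=cv2.matchTemplate(S,P,cv2.TM_CCOEFF_NORMED);_,m,_,l=cv2.minMaxLoc(r);print(n,m,l[0]-6,l[1]-6,abs(P-B[y0:y1,x0:x1]).mean())
c=camera_params('wrist');o=get_obs();w=grab_frame('wrist');print(o['tcp_pos'])
k=proj(c,[[.5385,-.1796,.074],[.6301,-.207,.146]]);print(k)
u,v=k[0];P=w[int(v)-25:int(v)+25,int(u)-25:int(u)+25].astype(int).max(2)
m=P<45;ys,xs=np.where(m);print('knob dark',xs.mean()+int(u)-25,ys.mean()+int(v)-25,m.sum())
E
```

```text
head 0.9809969067573547 0 0 5.484266
tail 0.9843845367431641 0 0 4.9915824
all 0.9172743558883667 0 0 8.183739
[ 0.52208848 -0.16299814  0.1827792 ]
[[351.20748026 251.54705952]
 [520.21565433 292.06444896]]
knob dark 353.44444444444446 242.1111111111111 9
```

The mallet is back to within a pixel. Now pinch the knob again and draw out.

```bash
python3 -m jog '[{"rx":0,"ry":0,"rz":0,"x":0.275,"y":-0.277,"z":-0.45,"jaw":1},{"rx":0,"ry":0,"rz":0,"x":0,"y":0,"z":-0.9,"jaw":1},{"rx":0,"ry":0,"rz":0,"x":0,"y":0,"z":-0.9,"jaw":1},{"rx":0,"ry":0,"rz":0,"x":0,"y":0,"z":0,"jaw":-1},{"rx":0,"ry":0,"rz":0,"x":0,"y":0,"z":0,"jaw":-1},{"rx":0,"ry":0,"rz":0,"x":0,"y":0,"z":0,"jaw":-1},{"rx":0,"ry":0,"rz":0,"x":0,"y":0,"z":0,"jaw":-1},{"rx":0,"ry":0,"rz":0,"x":0,"y":0,"z":0,"jaw":-1}]' 40
```

```text
clock: 19.73
tcp_pos: [0.5395, -0.176, 0.0499]
orientation: [2.492, 1.912, 0.002]
contact_force: [-4.6, 2.4, 9.7]
grip_width: 0.0185
gripper_force: 39.0
```

```bash
python3 -m jog '[{"rx":0,"ry":0,"rz":0,"x":-0.31,"y":0.086,"z":0,"jaw":-1},{"rx":0,"ry":0,"rz":0,"x":-0.31,"y":0.086,"z":0,"jaw":-1},{"rx":0,"ry":0,"rz":0,"x":-0.31,"y":0.086,"z":0,"jaw":-1},{"rx":0,"ry":0,"rz":0,"x":-0.31,"y":0.086,"z":0,"jaw":-1},{"rx":0,"ry":0,"rz":0,"x":0,"y":0,"z":0,"jaw":-1},{"rx":0,"ry":0,"rz":0,"x":0,"y":0,"z":0,"jaw":-1}]'
python3 -m jog '[{"rx":0,"ry":0,"rz":0,"x":-0.07,"y":0.02,"z":0,"jaw":-1},{"rx":0,"ry":0,"rz":0,"x":0,"y":0,"z":0,"jaw":-1}]'
python3 -m jog '[{"rx":0,"ry":0,"rz":0,"x":-0.07,"y":0.02,"z":0,"jaw":-1},{"rx":0,"ry":0,"rz":0,"x":0,"y":0,"z":0,"jaw":-1}]'
```

```text
clock: 20.48
tcp_pos: [0.4658, -0.1557, 0.0498]
orientation: [2.491, 1.911, 0.004]
contact_force: [-2.5, 0.8, 11.4]
grip_width: 0.0187
gripper_force: 41.5
clock: 20.72
tcp_pos: [0.4628, -0.1549, 0.0499]
orientation: [2.49, 1.91, 0.006]
contact_force: [0.2, -0.2, 10.1]
grip_width: 0.0183
gripper_force: 41.5
clock: 20.98
tcp_pos: [0.4623, -0.1547, 0.05]
orientation: [2.484, 1.906, 0.012]
contact_force: [10.7, -3.4, -4.6]
grip_width: 0.0184
gripper_force: 40.5
```

Out against the stop (80 mm drawn). Release, rise, and measure the bush.

```bash
python3 -m jog '[{"rx":0,"ry":0,"rz":0,"x":0,"y":0,"z":0,"jaw":1},{"rx":0,"ry":0,"rz":0,"x":0,"y":0,"z":0,"jaw":1},{"rx":0,"ry":0,"rz":0,"x":0,"y":0,"z":0,"jaw":1},{"rx":0,"ry":0,"rz":0,"x":0,"y":0,"z":0,"jaw":1},{"rx":0,"ry":0,"rz":0,"x":0,"y":0,"z":0.8,"jaw":1},{"rx":0,"ry":0,"rz":0,"x":-0.02,"y":-0.1,"z":1,"jaw":1},{"rx":0,"ry":0,"rz":0,"x":0,"y":0,"z":0.2,"jaw":1},{"rx":0,"ry":0,"rz":0,"x":0,"y":0,"z":0,"jaw":1}]'
python3 -m jog '[{"rx":0,"ry":0,"rz":0,"x":0,"y":0,"z":0,"jaw":1},{"rx":0,"ry":0,"rz":0,"x":0,"y":0,"z":0,"jaw":1}]'
python3 - <<'E'
from h import *
import json
c1=json.load(open('w2.json'));c1={k:np.array(v) for k,v in c1.items()}
c2=camera_params('wrist');w=grab_frame('wrist');cv2.imwrite('pics/w10.png',w[:,:,::-1])
s=grab_frame('side');cv2.imwrite('pics/side10.png',s[:,:,::-1])
def brass(f,box):
    x0,x1,y0,y1=box;h=cv2.cvtColor(f[y0:y1,x0:x1],cv2.COLOR_RGB2HSV);m=(h[...,0]>14)&(h[...,0]<30)&(h[...,1]>140)&(h[...,2]>70)
    ys,xs=np.where(m);return (xs.mean()+x0,ys.mean()+y0,m.sum(),np.ptp(xs),np.ptp(ys)) if m.any() else None
def dark(f,box):
    x0,x1,y0,y1=box;m=f[y0:y1,x0:x1].max(2)<60;ys,xs=np.where(m);return xs.mean()+x0,ys.mean()+y0,m.sum()
a=cv2.imread('pics/w2.png')[:,:,::-1];s0=cv2.imread('pics/side0.png')[:,:,::-1]
B=[.556,-.1875]
for n,f,c,fi in(('w old',a,c1,1),('w new',w,c2,1),('s old',s0,camera_params('side'),0),('s new',s,camera_params('side'),0)):
    p=[proj(c,[B+[z]],fi)[0] for z in(.05,.042)];u,v=p[0].astype(int);r=45 if fi else 18
    bx=(u-16,u+16,v-16,v+16) if fi else (u-8,u+8,v-8,v+8)
    print(n,np.round(p,1).tolist(),brass(f,bx),dark(f,(u-r,u+r,v-r,v+r)))
E
```

```text
clock: 21.98
tcp_pos: [0.4554, -0.1591, 0.1681]
orientation: [2.492, 1.912, 0.002]
contact_force: [-0.1, 0.1, 0.2]
grip_width: 0.0851
gripper_force: 0.0
clock: 22.22
tcp_pos: [0.4542, -0.1588, 0.1662]
orientation: [-2.49, -1.911, 0.003]
contact_force: [0.0, 0.6, -0.2]
grip_width: 0.0853
gripper_force: 0.0
w old [[459.9, 225.9], [456.5, 223.4]] (np.float64(455.40112994350284), np.float64(227.72316384180792), np.int64(177), np.int64(17), np.int64(16)) (np.float64(449.46646646646644), np.float64(223.97731064397732), np.int64(2997))
w new [[463.2, 235.4], [459.6, 232.7]] None (np.float64(452.28985024958405), np.float64(232.9404326123128), np.int64(3005))
s old [[351.2, 329.0], [351.1, 331.4]] (np.float64(349.29411764705884), np.float64(329.44117647058823), np.int64(34), np.int64(6), np.int64(5)) (np.float64(349.17957746478874), np.float64(333.2922535211268), np.int64(284))
s new [[351.2, 329.0], [351.1, 331.4]] None (np.float64(348.8301886792453), np.float64(332.83396226415095), np.int64(265))
```

```bash
python3 - <<'E'
import cv2,numpy as np
for n,(cx,cy) in(('w2',(455,228)),('w10',(455,235))):
    f=cv2.imread(f'pics/{n}.png').astype(int)
    d=f[...,2]-f[...,0]
    print(n,'R-B');print(d[cy-14:cy+15:2,cx-16:cx+17:2]);print('R',f[cy,cx-16:cx+17:2,2])
E
```

```text
w2 R-B
[[  3   4   3   4   5   8   8   9  10  10   7   4   3   4   2   3   3]
 [  4   3   4   5  10  10  11   9  10  11  10   9   5   2   2   2   2]
 [  4   4   5   9  10  10  16  24  21  16  10   9   8   3   3   2   3]
 [  4   3   9  10  13  28  44  62  86 100  77  29  10   6   2   3   2]
 [  2   6  10  10  25  43  82 119 128 134 133 111  36   7   2   2   2]
 [  4   8  10  12  32  66 120 127 106  97 114 135  96  16   2   3   2]
 [  4   8  10  15  39  96 129  92  23   8  43 126 120  32   2   1   1]
 [  3   8  10  13  50 116 130  62   2   2  11 113 129  45   1   2   1]
 [  3   8   9  11  36 115 129  62   1   1  15 116 123  41   1   2   3]
 [  3   5  10  10  17 101 132 109  55  49 100 130  93  12   1   3   2]
 [  3   3   7  10  10  44 118 133 130 131 133 111  41   0   2   3   3]
 [  3   2   4   9   9  10  44  85 112 102  79  36   1   1   3   3   3]
 [  4   4   3   5   8   8   9  14  25  22  11   1   1   4   3   3   3]
 [  3   4   3   2   4   4   4   5   3   1   4   7   5   4   4   4   4]
 [  5   3   3   3   3   3   3   1   2   3   9  11   9   4   3   5   4]]
R [ 49  99 129  94  87 173 
[... 235 characters left out ...]
11 10 10 10 10 10 10  9  5  4  2]
 [ 4  3  5  6 10 11 10 11  9 11 11 11 10 10  7  2  2]
 [ 4  3  4  9 10 10 10 10 10 11 10 10  9 11 10  3  2]
 [ 7  3  5 10 11 10 10 10 11 11 10 10  9 10 10  4  2]
 [10  3  5 10 10 10 10 10 11 11 10 10 10 11 10  6  2]
 [ 8  3  6 11 10 10 10 10 10 11 10 10 10 11 10  5  3]
 [ 4  3  5 10 10 10 10 10 11  9  9 10 11  9  8  3  3]
 [ 3  3  5  8 10 10 10 10 10 10  9 10 10 10  6  2  3]
 [ 2  3  3  7 11 11 11 10 10  9 10 10 11  9  4  3  3]
 [ 3  2  2  3  9 10 11 11 10 10 11 11  9  5  4  3  3]
 [ 3  2  2  2  5  8  9  9 11 10  8  7  3  3  4  4  3]
 [ 2  3  3  2  2  2  3  5  6  5  4  5  6  6  4  4  2]]
R [121  59  77 127 128 127 127 127 127 127 125 126 126 126 123  74  47]
```

The brass ring that stood above the pale boss (R-B up to 135) is gone. Only the boss's uniform disc remains, so the bush is flush. The mallet is back, the table is out and the gripper is clear.

```bash
python3 -c "
from bench import r
print(r.hand_in())"
```

```text
the job is handed in; nothing more can be done
None
```

I handed the job in at about 22 s: by camera measurement the bush is flush, the mallet is back on its rest within a pixel of where it started, and the table is drawn fully out; the hand-in gave no verdict. The mallet turned in the grip during the last two blows, so the first attempt to set it back caught a fork cheek and had to be repeated.

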